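Feed a failed print through the granulator flap

TASK

The plastics granulator on the bench is switched off and is to be loaded with the failed print that lies on its feed tray. Push the print along the tray with the fingertips, on through the hanging flap, until it drops down the slide into the machine; then draw the fingers back clear so that the flap falls fully shut behind it. Do not pinch or lift the print, do not force anything, and leave the things standing around the machine alone.

Things in the scene. Friction and masses are not known exactly. Their poses are not given: they have to be found in the camera images.
- granulator: Benchtop granulator, fixed. Origin on the bench below the flap's pivot, on the tray's centre line; x = feeding direction (along the tray, through the flap), y to its left, z up. Low box machine with a feed tray in front and a low hood behind the flap; motor at its left (x 75 to 175, y 85 to 280, up to z 140 mm), switch box at its right (x 12 to 88, y -90 to -136, up to z 184 mm).
- tray_front (a point): Middle of the feed tray's open front edge, on its top face, 180 mm above the bench and 190 mm before the flap; no lip here. The tray is flat, level, slippery bright sheet steel, 198 mm long (to the sill), 162 mm wide between side lips that rise 18 mm above it.
- hood_top (a point): Middle of the hood's front top edge, straight above the flap, 67 mm above the tray. The hood is a clear flat roof on two steel cheeks (inner faces 81 mm, outer 85 mm from the centre line), from the flap to 205 mm past it, as wide as the tray.
- flap (a joint): Steel gravity flap shutting the hood's mouth, 154 mm wide, 3 mm thick, on a 10 mm pivot rod whose axis is 58 mm above the tray (53 mm free under the rod). rad: 0 = hanging shut, grows as its lower edge swings into the machine, up to 1.5; never swings out over the tray. 110 g, no spring: yields to under 1 N, rides on what is under it (about 0.95 on the print), falls shut by itself.
- flap_edge (a point): Middle of the flap's lower edge, 54 mm below the pivot; when shut it is 4 mm above the tray. A 15 mm lip along it points into the machine.
- sill (a point): Middle of the tray's inner edge, 8 mm past the shut flap, where a smooth 45 degree slide down to the still rotor begins. A print whose middle is a centimetre past it (its rear end still 17 mm before the flap) tips and slides down by itself, so upright fingers need not reach the pivot rod; fingers slanted 20 degrees or more, tips leading, can follow a few mm under the open flap.
- print: Failed print: white open-topped plastic case, 70 (its x) x 56 (its y) x 28 mm high, walls 3 mm, one long wall only 16 mm high over half its length, end walls full. 40 to 75 g. Origin at the middle of its underside. Lies flat on the feed tray, its x within 0.5 rad of the feeding direction.
- spool: Filament spool lying flat on the bench, 200 mm across, 60 mm high, black flanges and white filament; to be left alone. Origin at the middle of its underside.
- glue: Small white-capped pot of bed glue standing on the bench, 36 mm across, 95 mm high; to be left alone. Origin at the middle of its underside.
- phone_stand: Good print: a grey phone stand on the bench, 85 x 60 mm, about 90 mm high; to be left alone. Origin at the middle of its underside.
- scraper: Bed scraper with a black handle lying on the bench, 200 mm long; to be left alone. Origin on its underside near the middle, x along it.
Not all that is in view belongs to the job. Of the things that look like the print, the largest one is meant.

How it is judged:
By the outcome, as a careful person would: the job done as asked, in the order asked, and still so for the second after the job is handed in, with the robot touching nothing.
It also fails if it takes over 35 s, if anything falls off the work surface, if the arm or the gripper's body presses on something with over 40 N, if the wrist force passes 120 N, or if a joint passes its speed limit or range.

ROBOT

A 6-joint arm with a two-finger parallel gripper is mounted at the origin on the work surface. World frame = base frame: x ahead of the robot, y to its left, z up, the work surface at z = 0. Lengths are in m, angles in rad, forces in N, time in s.
With the tool pointing down it reaches from about 0.375 to 0.75 m from the base axis. Payload 9 kg.
Tool frame: the origin (TCP) lies at the very end of the fingers, on their centre line; the grasp point (between the pads) lies 19 mm behind it; z points along the fingers, y is the direction in which the jaws open and shut (so a half turn about z gives the same grasp; the last joint's range is limited). The gripper opens to 85 mm and grips with 20 to 120 N. Pads are 22 mm wide; open, the fingers measure 114 mm over their backs; the gripper's body (76 mm by 85 mm) begins 54 mm behind the grasp point. The pads swing forward as they close: fully open they stand 13 mm farther back than shut.
Start: joints at [-1.398, 0.104, 0.097, 1.564, 0, 1.353], TCP at [0.229, -0.555, 0.231] pointing down, gripper open.
Joint ranges: [-2.99, 2.99], [-0.84, 1.86], [-1.1, 1.16], [-1.84, 2.11], [-1.51, 1.56], [-3.14, 3.14]. Speed limits (rad/s): [2.22, 2.22, 2.57, 3.14, 3.14, 3.14].

INTERFACE

Orientations are given as [roll, pitch, yaw] about the fixed x, y, z axes, in that order (R = Rz(yaw) Ry(pitch) Rx(roll)).
In Python, from workcell import r gives the robot as it stands. The module is installed in compiled form; this text tells all that it offers.
- The arm moves only by the shell command python3 -m crank 'ROWS'. ROWS is JSON, one flat list of numbers, 5 for each row, row after row: the finger opening in cm, from 0 to 8.54, then the shift along the tool's x, y, z in cm, then the turn about the tool's z in degrees. A call has 1 to 10 rows; each row shifts and turns the pose as measured when the row begins, along the tool's axes as they then stand; what a row does not reach is not made up. A row lasts 1/10 s, in which the tool goes at most 50 mm and 8.59 degrees, less where a joint would pass 70% of its speed; a pose out of reach is approached as far as the arm can. A call with a gripper value outside its range is refused whole. The fingers move at their own pace and stop on an object; the grip force is fixed at half the most. Time passes only in rows, so rows that do not move let the fingers close. It gives the time, the measured TCP pose, the force and the opening at its end, in the units of the state.
- r.get_state(): the state, without advancing time (a new reading comes with each control period).
- r.capture(name): name is "scene" or "side" or "wrist"; returns a dict with "color" (384x512x3 uint8, blue, green, red), "intrinsics" (3x3 intrinsics, pixels), "distortion" ([k1, k2, p1, p2, k3] as OpenCV has them; the pictures are not rectified), "view" (4x4, takes a point from world to camera coordinates). Camera axes: x right, y down, z forward; pixel columns grow to the right and rows downward; lengths in m; the calibration is good to about 2 mm. A picture is of the moment at which its call begins. There is no depth.
- r.sign_off(): hands the job in, once; it reports no verdict.
Trained networks look in a picture, given as the dict that the camera call returned (one of the last four; its "shot" number tells which), for a name from the list of things; names that differ only in an ending like _2 or _b are one class to them, and where a whole thing is asked for, a point or a joint stands for the part that bears it (a point fixed in the world has none). Each returns a list of dicts, best first, with "score" (0 to 1); they miss things now and then, are a little off and sometimes report something else, mostly with a low value. They report only what shows in the picture. A call takes as long as a camera call. They do not tell look-alikes from the thing itself.
- r.look_for(picture, name): "position" ([column, row] in pixels, amid what is visible of it).
The state is a dict: "clock": time; "qpos": joint angles; "qvel": joint speeds; "joint_torque": joint torques, N m; "ee_pos": TCP position; "tool_rot": TCP orientation; "wrist_force": force on the tool from outside, world axes, zero at the start; "torque": the same for the moment, N m; "gripper_width": finger opening in m.
Only numpy, scipy, OpenCV 4.12 (cv2) and the standard library are available. Lean on these libraries where they do the work, as an engineer would, in place of code of your own. Each camera call takes 0.05 s, during which the arm holds its last target.

## Working session

There is one attempt and no reset: what is moved stays moved. The work goes in short steps, Python scripts to look and compute and a shell command to move; the robot and the scene stay as the last step left them, time stands still between calls to the robot, and variables do not carry over. Pictures are saved under pics/ and viewed, and the job is handed in when it is done.

```bash
mkdir -p pics; cat > h.py <<'E'
import numpy as np, cv2
from workcell import r
def P(d,p):
    K=np.array(d["intrinsics"]);D=np.array(d["distortion"]);V=np.array(d["view"])
    q=(V[:3,:3]@np.atleast_2d(p).T).T+V[:3,3]
    return cv2.projectPoints(q,np.zeros(3),np.zeros(3),K,D)[0].reshape(-1,2)
def ray(d,px):
    K=np.array(d["intrinsics"],float);D=np.array(d["distortion"],float);V=np.array(d["view"])
    u=cv2.undistortPoints(np.array(px,float).reshape(-1,1,2),K,D).reshape(-1,2)
    dirs=np.c_[u,np.ones(len(u))]@V[:3,:3]
    o=-V[:3,:3].T@V[:3,3]
    return o,dirs
def onz(d,px,z):
    o,v=ray(d,px); return o+v*((z-o[2])/v[:,2])[:,None]
E
python3 - <<'E'
from h import *
import pickle
print(r.get_state())
for n in ["scene","side","wrist"]:
    d=r.capture(n); cv2.imwrite(f"pics/{n}0.png",d["color"]); pickle.dump(d,open(f"{n}0.pkl","wb"))
    for k in ["print","tray_front","flap_edge","hood_top","sill","granulator"]:
        print(n,k,[(np.round(x["position"]).tolist(),round(x["score"],2)) for x in r.look_for(d,k)][:4])
E
```

```text
{'clock': 0.0, 'qpos': array([-1.39772228e+00,  1.04733718e-01,  9.64407963e-02,  1.56389718e+00,
        1.17162523e-05,  1.35309915e+00]), 'qvel': array([-9.99142441e-05, -3.97679938e-04, -5.49644268e-04,  1.66359869e-05,
       -6.12654043e-04, -1.06737377e-03]), 'joint_torque': array([ 9.60157786e-05, -5.56929982e+01,  5.03651404e+01,  1.69201480e-02,
       -3.13711607e-04, -3.69363100e-07]), 'ee_pos': array([ 0.22849403, -0.5544166 ,  0.23048651]), 'tool_rot': array([-3.14023431e+00, -3.12468673e-04,  3.90770995e-01]), 'wrist_force': array([ 0.22875586, -0.8558924 , -0.28126724]), 'torque': array([-0.03058928,  0.00278005,  0.01184632]), 'gripper_width': 0.08519431833007861}
scene print [([285.0, 189.0], 0.93), ([230.0, 250.0], 0.67), ([234.0, 211.0], 0.56)]
scene tray_front [([322.0, 250.0], 0.82), ([122.0, 250.0], 0.55)]
scene flap_edge []
scene hood_top [([325.0, 252.0], 0.91)]
scene sill [([319.0, 251.0], 0.9)]
scene granulator [([321.0, 250.0], 0.89)]
side print [([240.0, 191.0], 0.97), ([308.0, 152.0], 0.68), ([284.0, 213.0], 0.45)]
side tray_front [([190.0, 202.0], 0.75)]
side flap_edge [([208.0, 184.0], 0.56)]
side hood_top [([188.0, 200.0], 0.88)]
side sill [([187.0, 202.0], 0.91)]
side granulator [([190.0, 204.0], 0.91)]
wrist print []
wrist tray_front []
wrist flap_edge []
wrist hood_top []
wrist sill []
wrist granulator []
```

View pics/scene0.png

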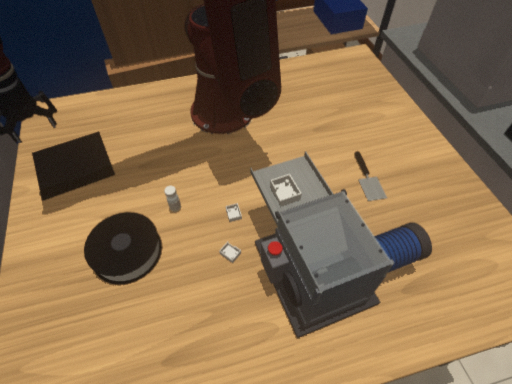

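View pics/side0.png

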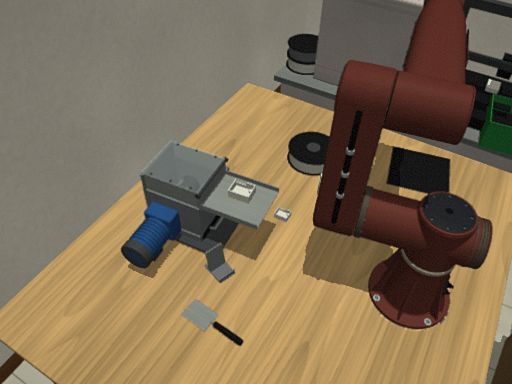

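```bash
python3 - <<'E'
from h import *
for n,(x0,y0,x1,y1) in {"scene":(200,140,420,310),"side":(110,120,340,292)}.items():
    im=cv2.imread(f"pics/{n}0.png")[y0:y1,x0:x1]
    cv2.imwrite(f"pics/{n}0c.png",cv2.resize(im,None,fx=3.4,fy=3.4,interpolation=cv2.INTER_CUBIC))
E
```

```text
(no output)
```

View pics/scene0c.png

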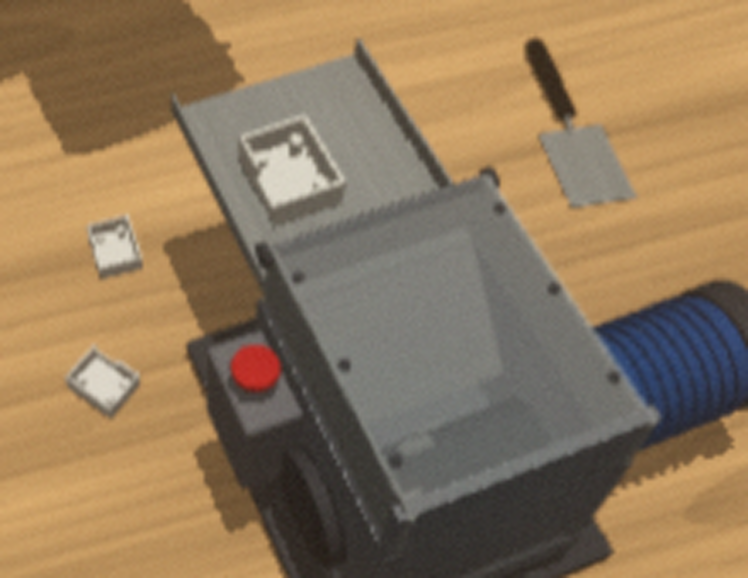

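View pics/side0c.png

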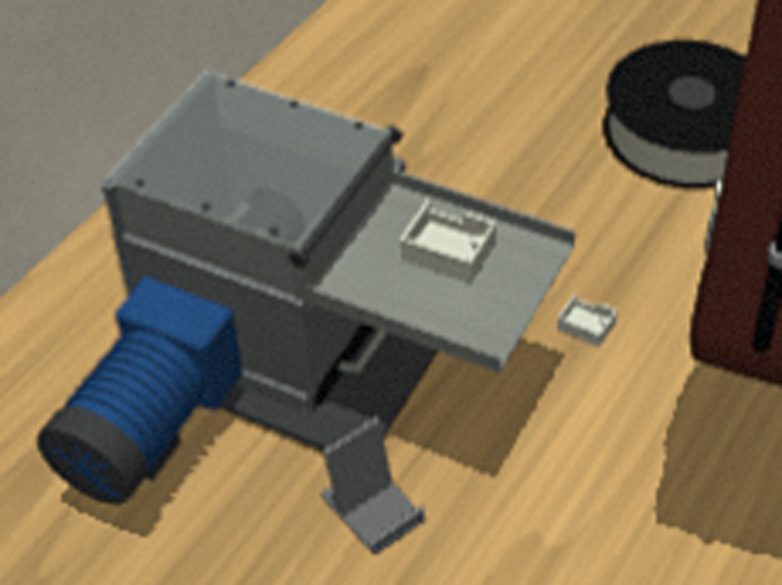

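Things that could be taken for the print, by scene pixel: the case on the tray (285,189), and two small cases on the bench at (234,213) and (230,252). The crop shows that the case on the tray is clearly the largest, so that is the one. Next I fit the machine pose and the print pose.

```bash
cat > fit.py <<'E'
from h import *
import pickle
from scipy.optimize import least_squares
S=pickle.load(open("scene0.pkl","rb"));D=pickle.load(open("side0.pkl","rb"))
def c(p,o): return np.array(p)/3.4+o
so=(200,140);do=(110,120)
obs=[(S,c((177,98),so),(-190,-83,198)),(S,c((360,43),so),(-190,83,198)),
(S,c((405,518),so),(205,-85,247)),(S,c((657,415),so),(205,85,247)),(S,c((272,245),so),(0,-85,247)),(S,c((488,178),so),(0,85,247)),
(D,c((574,234),do),(-190,-83,198)),(D,c((503,358),do),(-190,83,198)),
(D,c((395,130),do),(0,-85,247)),(D,c((297,252),do),(0,85,247)),(D,c((210,73),do),(205,-85,247)),(D,c((107,187),do),(205,85,247))]
def T(q,p):
    p=np.atleast_2d(p)/1000.; cs,sn=np.cos(q[2]),np.sin(q[2])
    return np.c_[q[0]+cs*p[:,0]-sn*p[:,1],q[1]+sn*p[:,0]+cs*p[:,1],p[:,2]]
f=lambda q:np.concatenate([P(d,T(q,m))[0]-o for d,o,m in obs])
best=min((least_squares(f,[.5,0.1,y],loss="soft_l1") for y in np.arange(-3,3,.8)),key=lambda s:s.cost)
Q=best.x
if __name__=="__main__":
    print(Q,np.round(f(Q).reshape(-1,2),1).tolist())
    for d,n,bx in ((S,"S",(285,189)),(D,"D",(240,191))):
        w=onz(d,[bx],0.194)[0]; dx=w[:2]-Q[:2]; cs,sn=np.cos(Q[2]),np.sin(Q[2])
        print(n,w,(cs*dx[0]+sn*dx[1],-sn*dx[0]+cs*dx[1]))
    for d,n,o in ((S,"scene",so),(D,"side",do)):
        im=cv2.resize(cv2.imread(f"pics/{n}0.png"),None,fx=1,fy=1)
        x0,y0=o;im=cv2.resize(im[y0:y0+172,x0:x0+230],None,fx=3.4,fy=3.4,interpolation=cv2.INTER_CUBIC)
        for loop in ([(-190,-81,180),(-190,81,180),(8,81,180),(8,-81,180)],[(0,-85,247),(0,85,247),(205,85,247),(205,-85,247)],[(12,-90,184),(88,-90,184),(88,-136,184),(12,-136,184)]):
            cv2.polylines(im,[((P(d,T(Q,loop))-o)*3.4).astype(np.int32)],True,(0,255,0),1)
        cv2.imwrite(f"pics/{n}0f.png",im)
E
python3 fit.py
```

```text
[0.65319801 0.08774155 0.0911392 ] [[-1.3, -2.0], [-0.3, -2.2], [1.0, -0.9], [-0.4, 1.0], [-1.1, -0.7], [-0.1, -2.3], [-0.1, -0.4], [-1.7, 0.4], [-1.5, 0.2], [0.0, -0.6], [-1.8, -1.3], [-1.8, -2.8]]
S [0.56660491 0.05421216 0.194     ] (np.float64(-0.08928532475496566), np.float64(-0.025509120273682573))
D [0.57112986 0.05666251 0.194     ] (np.float64(-0.08455613850919853), np.float64(-0.023480771248913467))
```

View pics/scene0f.png

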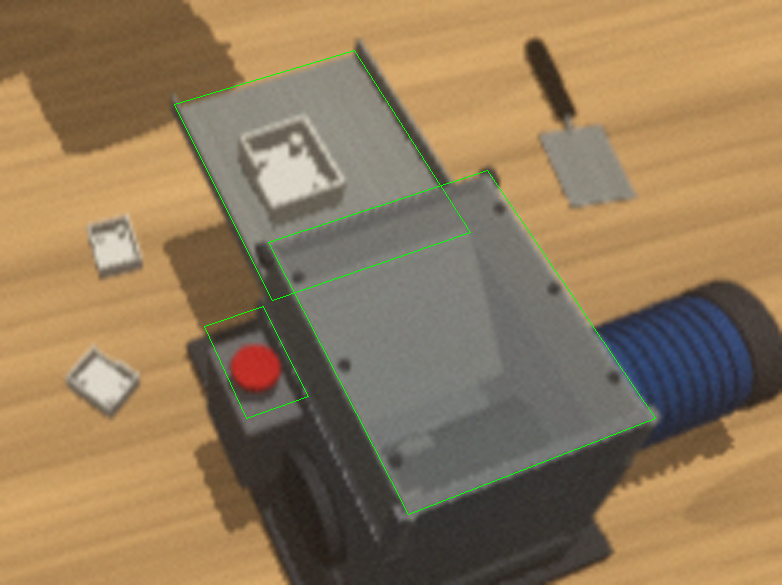

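View pics/side0f.png

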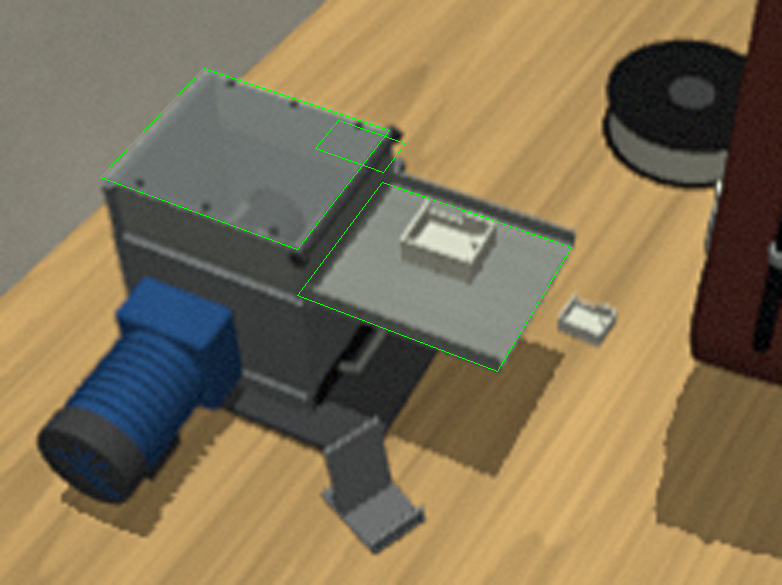

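```bash
python3 - <<'E'
from h import *
import pickle
for n,(x0,y0) in {"scene":(262,165),"side":(220,170)}.items():
    im=cv2.imread(f"pics/{n}0.png")[y0:y0+45,x0:x0+50]
    cv2.imwrite(f"pics/{n}0p.png",cv2.resize(im,None,fx=12,fy=12,interpolation=cv2.INTER_CUBIC))
w=pickle.load(open("wrist0.pkl","rb"));V=np.array(w["view"])
s=r.get_state();from scipy.spatial.transform import Rotation as R
Rt=R.from_euler("xyz",s["tool_rot"]).as_matrix()
print("cam in tool",Rt.T@(-V[:3,:3].T@V[:3,3]-s["ee_pos"]),"fwd",Rt.T@V[2,:3])
E
```

```text
cam in tool [ 7.23795540e-02  9.20912063e-07 -1.42177940e-01] fwd [-2.83934211e-01  3.31969304e-04  9.58843706e-01]
```

View pics/scene0p.png

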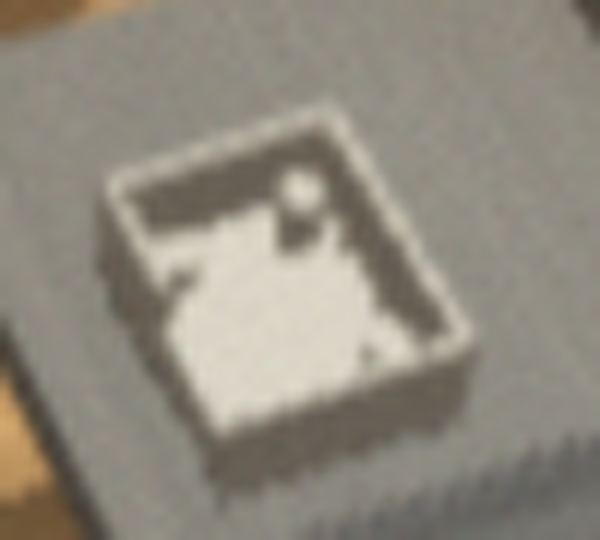

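View pics/side0p.png

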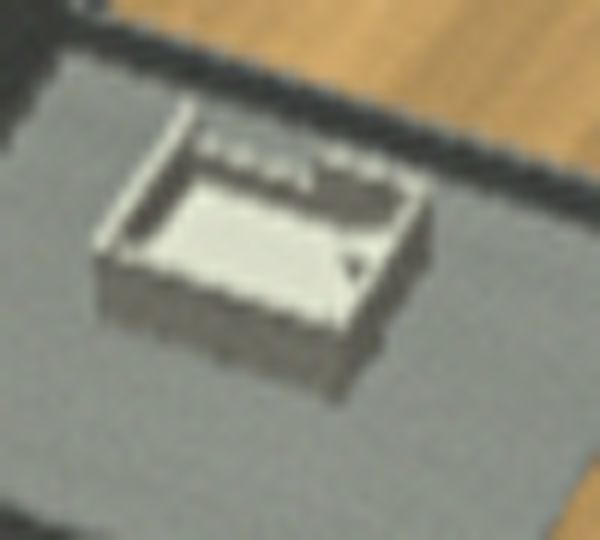

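View pics/wrist0.png

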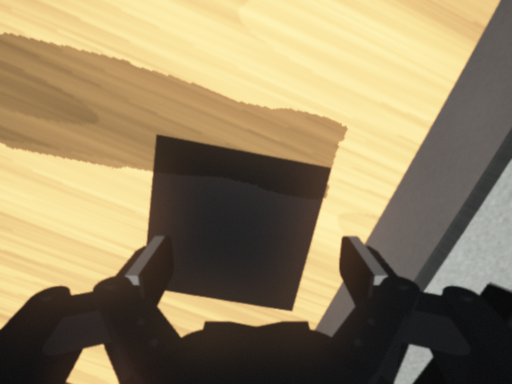

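```bash
python3 - <<'E'
from fit import *
a=np.array([(110,180),(330,105),(470,335),(215,430)])/12+(262,165)
b=np.array([(430,185),(345,325),(100,245),(190,105)])/12+(220,170)
def M(w):
    dx=w[:,:2]-Q[:2]; cs,sn=np.cos(Q[2]),np.sin(Q[2]); return 1000*np.c_[cs*dx[:,0]+sn*dx[:,1],-sn*dx[:,0]+cs*dx[:,1]]
for d,p in((S,a),(D,b)):
    m=M(onz(d,p-0.5,.208)); print(m.round(),m.mean(0),[np.linalg.norm(m[i]-m[i-1]).round() for i in range(4)])
s=r.get_state()
t=T(Q,[(-150,-22,190)])[0];print("target",t,"yaw",Q[2])
E
```

```text
[[-122.  -53.]
 [-124.    1.]
 [ -56.    2.]
 [ -53.  -58.]] [-88.55576319 -27.15025989] [np.float64(70.0), np.float64(53.0), np.float64(68.0), np.float64(60.0)]
[[-122.  -56.]
 [-124.   -2.]
 [ -55.    1.]
 [ -53.  -55.]] [-88.22760787 -27.93339281] [np.float64(69.0), np.float64(54.0), np.float64(69.0), np.float64(56.0)]
target [0.50582284 0.05218089 0.19      ] yaw 0.09113920281819408
```

```bash
python3 -m crank '[3,0,0,-1,-8.5,3,0,0,-1,-8.5,3,0,0,-1,-8.5,3,0,0,-1,-8.5,3,0,0,-1,-8.5,3,0,0,-1,-8.5,3,0,0,-1,-8.5,3,0,0,0,-8.5,3,0,0,0,-8.5,3,0,0,0,-8.5]'
```

```text
clock: 2.05
ee_pos: [0.2285, -0.5547, 0.3042]
tool_rot: [3.142, -0.0, 1.894]
wrist_force: [0.3, -0.3, 0.7]
gripper_width: 0.0298
```

```bash
python3 -m crank '[3,0,0,0,-8.5,3,0,0,0,-8.5,3,0,0,0,-8.5,3,0,0,0,-8.5,3,0,0,0,-8.5,3,0,0,0,-8.5,3,0,0,0,-8.5,3,0,0,0,-8.5,3,0,0,0,-8.5]'; python3 - <<'E'
from fit import *
from scipy.spatial.transform import Rotation as R
s=r.get_state();print(s["tool_rot"],s["qpos"])
t=T(Q,[(-165,-27,300)])[0]
print(t,R.from_euler("xyz",s["tool_rot"]).as_matrix().T@(t-s["ee_pos"]))
E
```

```text
clock: 2.95
ee_pos: [0.2286, -0.5548, 0.3044]
tool_rot: [-3.141, 0.0, -3.039]
wrist_force: [0.3, 0.8, -0.5]
gripper_width: 0.0299
[-3.14139200e+00  3.83662877e-06 -3.03882237e+00] [-1.39772844e+00  1.36062228e-01  2.65329817e-01  1.69986349e+00
 -1.02664300e-05 -1.50049872e+00]
[0.49134016 0.04583645 0.3       ] [-0.32302204  0.57050756  0.00425623]
```

```bash
python3 -m crank '[3,-2.3,4.1,0,0.7,3,-2.3,4.1,0,0,3,-2.3,4.1,0,0,3,-2.3,4.1,0,0,3,-2.3,4.1,0,0,3,-2.3,4.1,0,0,3,-2.3,4.1,0,0,3,-2.3,4.1,0,0,3,-2.3,4.1,0,0,3,-2.3,4.1,0,0]'; python3 - <<'E'
from fit import *
from scipy.spatial.transform import Rotation as R
s=r.get_state();print(s["tool_rot"],s["qpos"])
t=T(Q,[(-165,-27,300)])[0]
print(t,R.from_euler("xyz",s["tool_rot"]).as_matrix().T@(t-s["ee_pos"]))
E
```

```text
clock: 3.95
ee_pos: [0.421, -0.1136, 0.302]
tool_rot: [3.14, 0.002, -3.054]
wrist_force: [1.4, -1.1, 1.1]
gripper_width: 0.0297
[ 3.14030170e+00  2.17485655e-03 -3.05427785e+00] [-0.56695981 -0.36533861 -0.20498428  1.73021058  0.00234794 -0.65427491]
[0.49134016 0.04583645 0.3       ] [-0.08392879  0.15268502  0.00234783]
```

```bash
python3 -m crank '[3,-2.1,3.8,0,0,3,-2.1,3.8,0,0,3,-2.1,3.8,0,0,3,-2.1,3.8,0,0,3,0,0,0,0]'; python3 - <<'E'
from fit import *
from scipy.spatial.transform import Rotation as R
s=r.get_state();print(s["tool_rot"],s["qpos"])
t=T(Q,[(-165,-27,300)])[0]
print(t,R.from_euler("xyz",s["tool_rot"]).as_matrix().T@(t-s["ee_pos"]))
d=r.capture("wrist");cv2.imwrite("pics/w1.png",d["color"])
E
```

```text
clock: 4.45
ee_pos: [0.4941, 0.0575, 0.3033]
tool_rot: [3.141, 0.006, -3.048]
wrist_force: [-0.4, -0.5, -0.0]
gripper_width: 0.0302
[ 3.14077389  0.00598349 -3.04830815] [-0.14906398 -0.18544447 -0.05321317  1.69741547  0.00223077 -0.24234467]
[0.49134016 0.04583645 0.3       ] [ 0.00381521 -0.01140327  0.00328087]
```

View pics/w1.png

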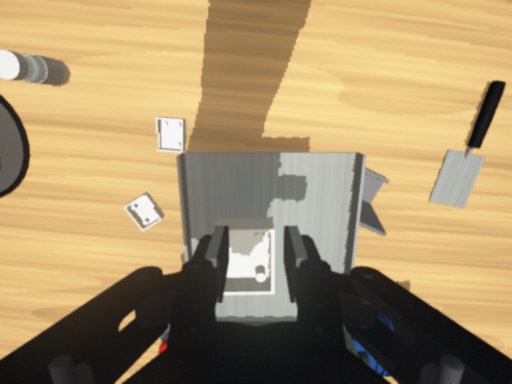

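```bash
python3 -m crank '[3,0.4,-1.1,0,0,3,0,0,0,0]'; python3 - <<'E'
from fit import *
from scipy.spatial.transform import Rotation as R
s=r.get_state();print(s["tool_rot"],s["ee_pos"])
t=T(Q,[(-165,-27,192)])[0]
print(t,R.from_euler("xyz",s["tool_rot"]).as_matrix().T@(t-s["ee_pos"]))
d=r.capture("wrist");im=d["color"].copy()
for l in ([(-190,-81,180),(-190,81,180),(-100,81,180),(-100,-81,180)],[(-123,-55,208),(-123,1,208),(-53,1,208),(-53,-55,208)]):
    cv2.polylines(im,[P(d,T(Q,l)).astype(np.int32)],True,(0,255,0),1)
cv2.imwrite("pics/w2.png",im)
E
```

```text
clock: 4.7
ee_pos: [0.49, 0.0428, 0.3034]
tool_rot: [-3.141, 0.005, -3.048]
wrist_force: [-0.7, 0.4, -0.6]
gripper_width: 0.0298
[-3.1409188   0.00503905 -3.04839408] [0.48999595 0.04280167 0.30340417]
[0.49134016 0.04583645 0.192     ] [-0.00105942  0.00297158  0.11140894]
```

View pics/w2.png

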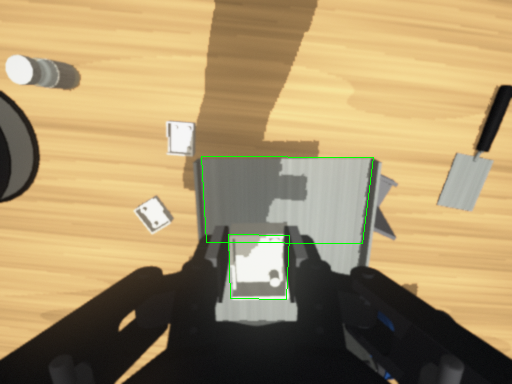

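```bash
python3 -m crank '[3,0,0.3,4,0,3,0,0,4,0,3,0,0,2.5,0,3,0,0,0,0]'; python3 - <<'E'
from fit import *
from scipy.spatial.transform import Rotation as R
s=r.get_state();print(s["tool_rot"],s["ee_pos"])
for n in ("side","wrist"):
    d=r.capture(n);im=d["color"]
    if n=="side": im=cv2.resize(im[120:292,110:340],None,fx=3.4,fy=3.4)
    cv2.imwrite(f"pics/{n}3.png",im)
t=T(Q,[(-134,-27,192)])[0]
print(t,R.from_euler("xyz",s["tool_rot"]).as_matrix().T@(t-s["ee_pos"]))
E
```

```text
clock: 5.15
ee_pos: [0.4908, 0.0405, 0.197]
tool_rot: [-3.14, 0.01, -3.059]
wrist_force: [-0.9, -0.3, 0.8]
gripper_width: 0.03
[-3.13981235  0.00989151 -3.05882441] [0.49076829 0.04050128 0.19704664]
[0.5222115  0.04865785 0.192     ] [-0.03195842  0.00553866  0.00535317]
```

View pics/side3.png

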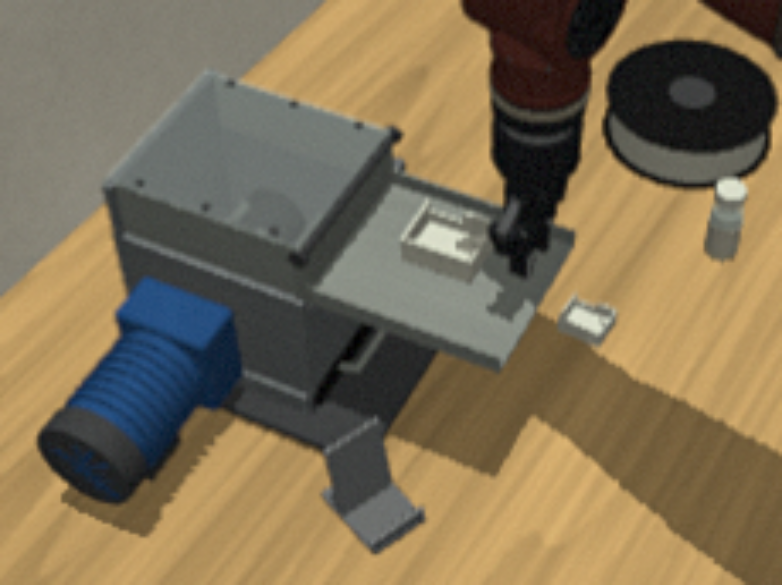

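View pics/wrist3.png

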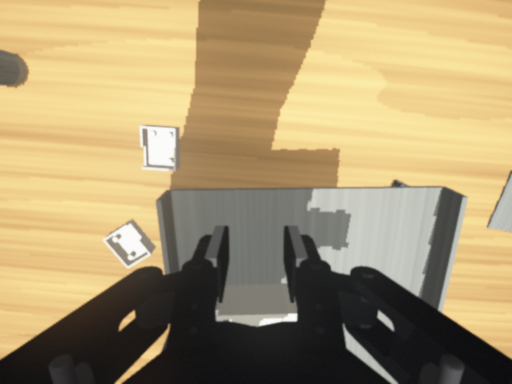

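```bash
python3 -m crank '[3,-1,0.5,0.5,0,3,-1,0,0,0,3,-1,0,0,0,3,-1,0,0,0,3,-1,0,0,0,3,-1,0,0,0]'; python3 - <<'E'
from fit import *
from scipy.spatial.transform import Rotation as R
s=r.get_state();print(s["tool_rot"],s["ee_pos"],s["wrist_force"])
for n in ("side","scene"):
    d=r.capture(n);im=d["color"]
    x0,y0=(110,120) if n=="side" else (200,140)
    im=cv2.resize(im[y0:y0+172,x0:x0+230],None,fx=3.4,fy=3.4)
    cv2.imwrite(f"pics/{n}4.png",im)
t=T(Q,[(-30,-27,192)])[0]
print(t,R.from_euler("xyz",s["tool_rot"]).as_matrix().T@(t-s["ee_pos"]))
E
```

```text
clock: 5.85
ee_pos: [0.5587, 0.0469, 0.2119]
tool_rot: [-3.134, 0.031, -3.063]
wrist_force: [1.0, -0.3, 0.1]
gripper_width: 0.0301
[-3.13448201  0.03128179 -3.06322066] [0.55874773 0.04693244 0.21191723] [ 0.99377261 -0.29930853  0.13604059]
[0.62577987 0.05812321 0.192     ] [-0.06704646  0.00606482  0.02198243]
```

View pics/side4.png

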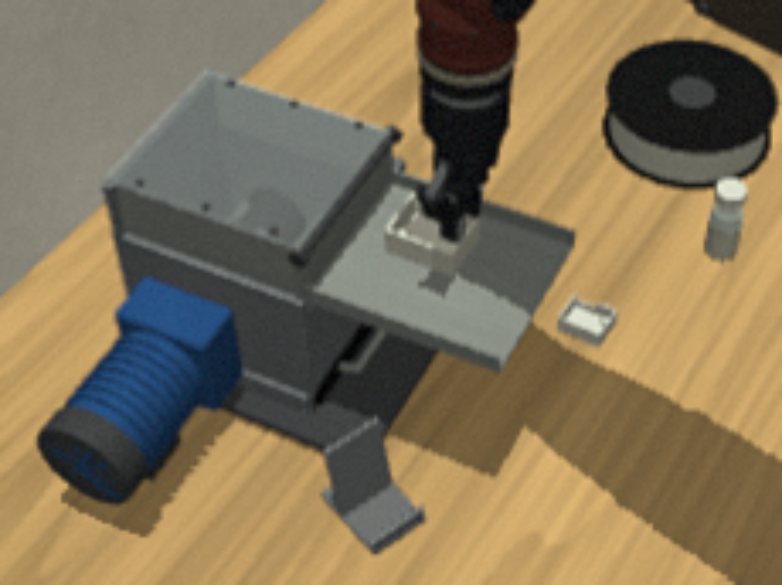

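View pics/scene4.png

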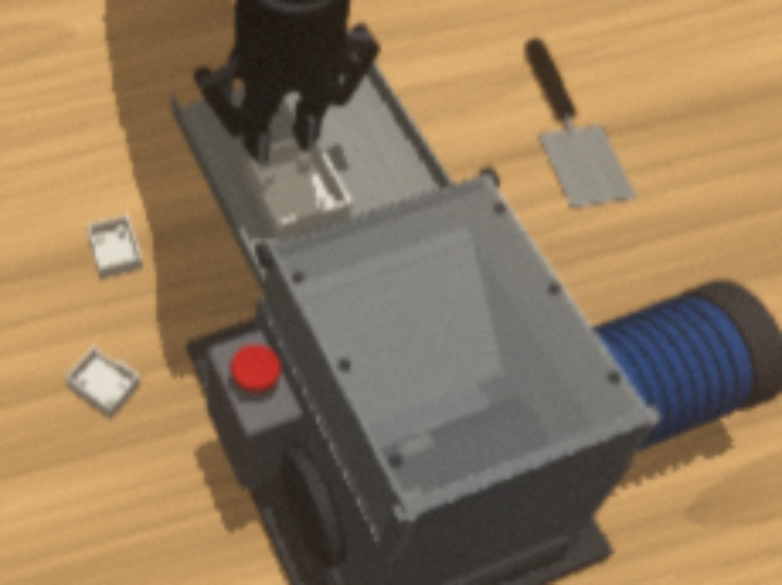

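The TCP has crept up to z 0.212, above the rim of the print. I'll back off, lower the fingers and push again with the drift compensated.

```bash
python3 -m crank '[3,1.5,0,0,0,3,1.5,0,0,0,3,1.5,0,0,0,3,0,0,0,0]'; python3 - <<'E'
from fit import *
from scipy.spatial.transform import Rotation as R
s=r.get_state();print(s["tool_rot"],s["ee_pos"],s["wrist_force"])
for n in ("side","scene"):
    d=r.capture(n);im=d["color"]
    x0,y0=(110,120) if n=="side" else (200,140)
    im=cv2.resize(im[y0:y0+172,x0:x0+230],None,fx=3.4,fy=3.4)
    cv2.imwrite(f"pics/{n}5.png",im)
def M(w):
    dx=w[:,:2]-Q[:2]; cs,sn=np.cos(Q[2]),np.sin(Q[2]); return 1000*np.c_[cs*dx[:,0]+sn*dx[:,1],-sn*dx[:,0]+cs*dx[:,1]]
print(M(s["ee_pos"][None]))
E
```

```text
clock: 6.35
ee_pos: [0.5136, 0.042, 0.2155]
tool_rot: [-3.133, 0.037, -3.064]
wrist_force: [-0.2, -0.4, 0.2]
gripper_width: 0.0301
[-3.13312164  0.03652007 -3.06434302] [0.51364358 0.04200427 0.21547517] [-0.23134039 -0.4051346   0.16651811]
[[-143.13792406  -32.84617628]]
```

View pics/side5.png

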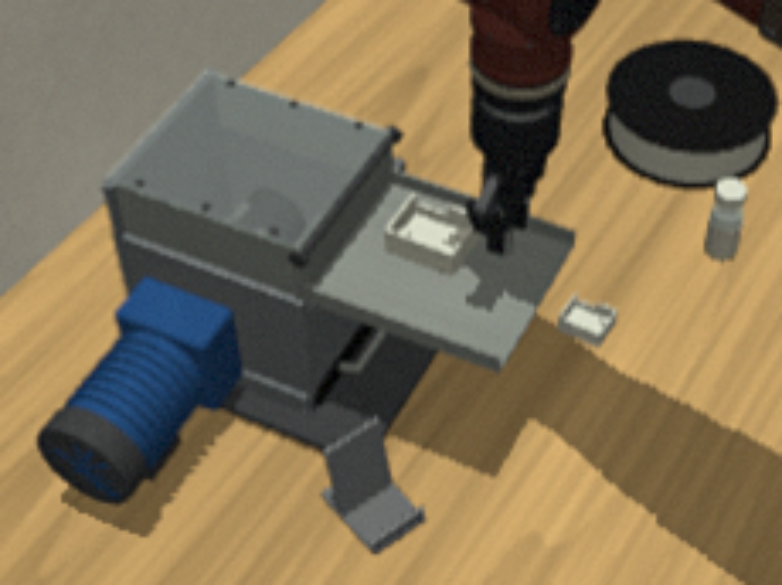

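View pics/scene5.png

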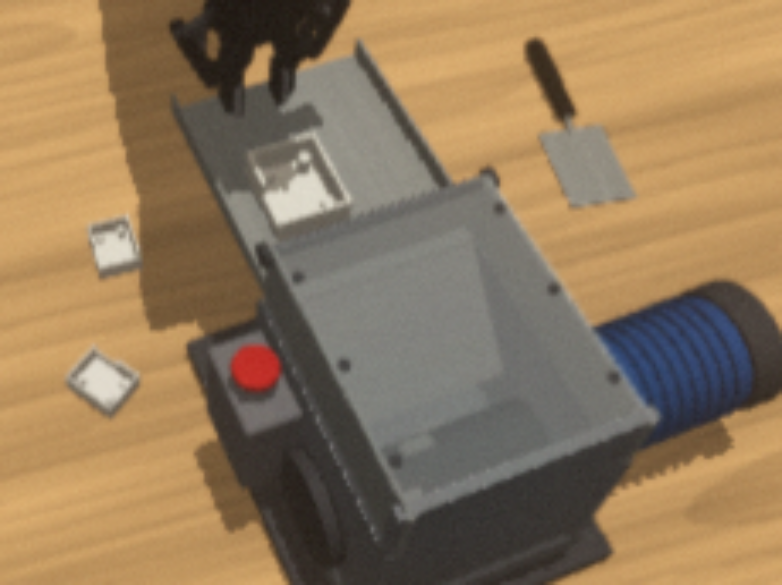

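```bash
python3 -m crank '[3,0.2,0.3,1.2,-0.8,3,0,0.3,1.2,0,3,0,0,0.2,0]'; python3 - <<'E'
from fit import *
s=r.get_state();print(s["tool_rot"],s["ee_pos"],s["wrist_force"],s["qvel"].round(3))
def M(w):
    dx=w[:,:2]-Q[:2]; cs,sn=np.cos(Q[2]),np.sin(Q[2]); return 1000*np.c_[cs*dx[:,0]+sn*dx[:,1],-sn*dx[:,0]+cs*dx[:,1]]
print(M(s["ee_pos"][None]))
E
```

```text
clock: 6.75
ee_pos: [0.5146, 0.0478, 0.1876]
tool_rot: [-3.132, 0.038, -3.05]
wrist_force: [-0.8, 0.2, 0.6]
gripper_width: 0.0302
[-3.13222654  0.03840515 -3.04951609] [0.51461827 0.047845   0.18761741] [-0.84249904  0.22485492  0.55309115] [-0.001  0.003 -0.024 -0.036 -0.002 -0.007]
[[-141.6357018   -27.11839629]]
```

```bash
cat > st.py <<'E'
from fit import *
s=r.get_state();print(s["tool_rot"].round(3),s["ee_pos"].round(4),s["wrist_force"].round(1))
dx=s["ee_pos"][:2]-Q[:2]; cs,sn=np.cos(Q[2]),np.sin(Q[2]); print("M",(1000*(cs*dx[0]+sn*dx[1])).round(1),(1000*(-sn*dx[0]+cs*dx[1])).round(1))
E
python3 -m crank '[3,-1,0,0.2,0,3,-1,0,0.2,0,3,-1,0,0.2,0]'; python3 st.py
```

```text
clock: 7.05
ee_pos: [0.5443, 0.0514, 0.18]
tool_rot: [-3.133, 0.035, -3.049]
wrist_force: [-0.8, 0.3, 0.1]
gripper_width: 0.0299
[-3.133  0.035 -3.049] [0.5443 0.0514 0.18  ] [-0.8  0.3  0.1]
M -111.7 -26.3
```

```bash
python3 -m crank '[3,0,0,-1,0,3,-0.5,0,0,0]'; python3 st.py; python3 -m crank '[3,-1,0,0,0,3,-1,0,0,0]'; python3 st.py
```

```text
clock: 7.25
ee_pos: [0.5489, 0.0522, 0.1895]
tool_rot: [-3.134, 0.033, -3.048]
wrist_force: [0.4, -0.9, 0.7]
gripper_width: 0.03
[-3.134  0.033 -3.048] [0.5489 0.0522 0.1895] [ 0.4 -0.9  0.7]
M -107.1 -25.9
clock: 7.45
ee_pos: [0.569, 0.0543, 0.1908]
tool_rot: [-3.133, 0.033, -3.048]
wrist_force: [0.7, 0.5, 0.3]
gripper_width: 0.0298
[-3.133  0.033 -3.048] [0.569  0.0543 0.1908] [0.7 0.5 0.3]
M -86.8 -25.7
```

```bash
python3 -m crank '[3,-1,0,0.05,0,3,-1,0,0.05,0,3,-1,0,0.05,0]'; python3 st.py;  python3 - <<'E'
from h import *
for n in ("side","scene"):
    d=r.capture(n);im=d["color"]
    x0,y0=(110,120) if n=="side" else (200,140)
    im=cv2.resize(im[y0:y0+172,x0:x0+230],None,fx=3.4,fy=3.4)
    cv2.imwrite(f"pics/{n}6.png",im)
E
```

```text
clock: 7.75
ee_pos: [0.5998, 0.0572, 0.1909]
tool_rot: [-3.133, 0.033, -3.048]
wrist_force: [-1.3, 1.1, 0.6]
gripper_width: 0.0299
[-3.133  0.033 -3.048] [0.5998 0.0572 0.1909] [-1.3  1.1  0.6]
M -56.0 -25.5
```

View pics/side6.png

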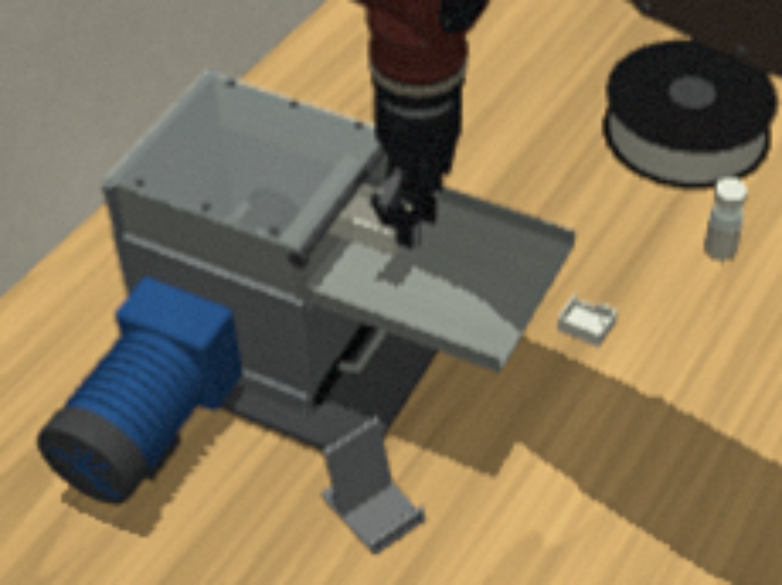

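View pics/scene6.png

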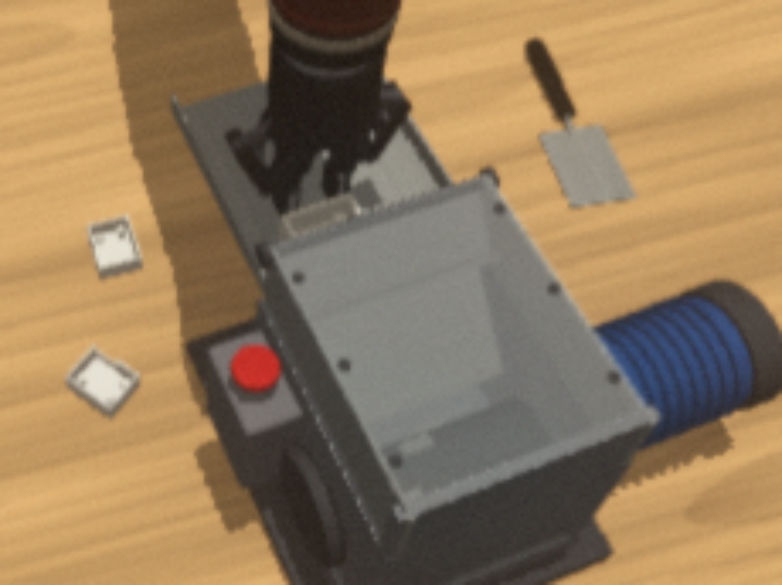

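```bash
python3 -m crank '[3,-1,0,0.05,0,3,-1,0,0.05,0]'; python3 st.py; python3 -m crank '[3,-0.5,0,0.05,0,3,-0.3,0,0,0]'; python3 st.py;  python3 - <<'E'
from h import *
for n in ("side","scene"):
    d=r.capture(n);im=d["color"]
    x0,y0=(110,120) if n=="side" else (200,140)
    im=cv2.resize(im[y0:y0+172,x0:x0+230],None,fx=3.4,fy=3.4)
    cv2.imwrite(f"pics/{n}7.png",im)
E
```

```text
clock: 8.05
ee_pos: [0.6192, 0.0591, 0.1907]
tool_rot: [-3.133, 0.032, -3.048]
wrist_force: [-0.2, 0.5, 0.8]
gripper_width: 0.0301
[-3.133  0.032 -3.048] [0.6192 0.0591 0.1907] [-0.2  0.5  0.8]
M -36.5 -25.4
clock: 8.25
ee_pos: [0.6272, 0.0599, 0.1906]
tool_rot: [-3.133, 0.032, -3.048]
wrist_force: [-0.7, 0.1, -0.4]
gripper_width: 0.0296
[-3.133  0.032 -3.048] [0.6272 0.0599 0.1906] [-0.7  0.1 -0.4]
M -28.5 -25.3
```

View pics/side7.png

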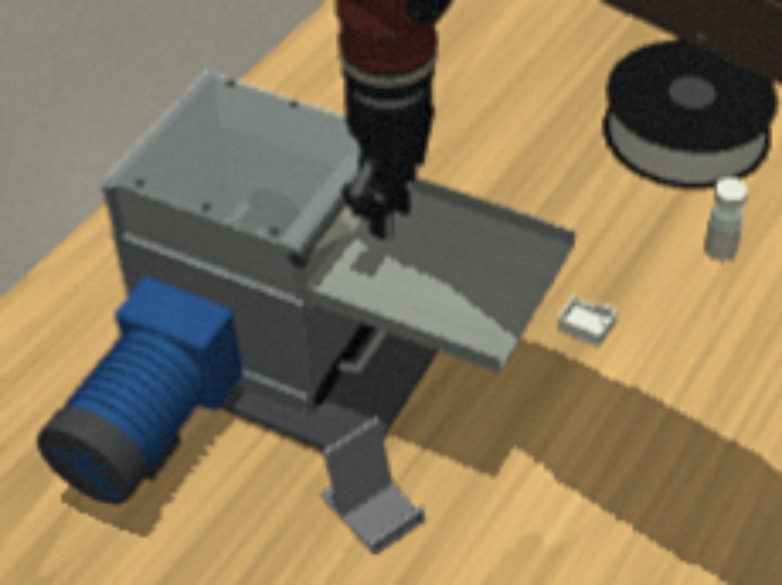

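View pics/scene7.png

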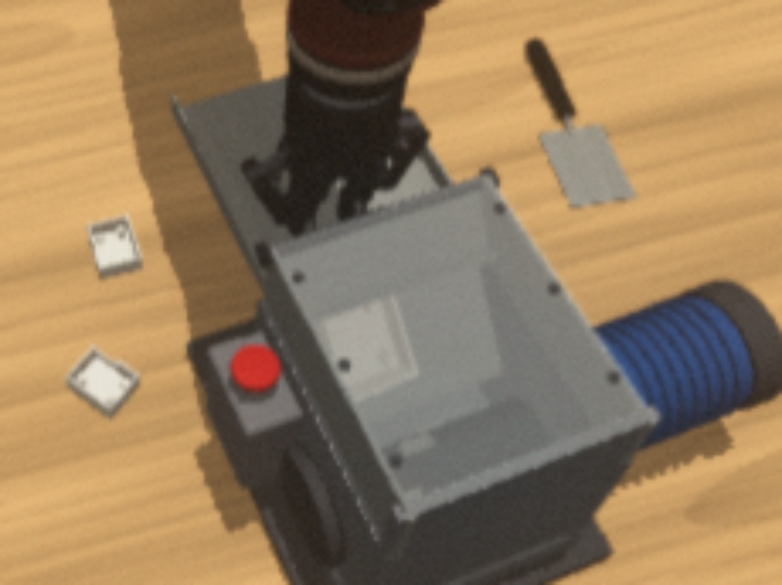

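The scene picture shows the print through the roof at crop (370,345), sliding down. I'll withdraw the fingers.

```bash
python3 -m crank '[3,1.5,0,0,0,3,2,0,0,0,3,2,0,0,0,3,2,0,0,0,3,2,0,0,0,3,0,0,-2,0,3,0,0,-3,0,3,2,0,-3,0,3,3,0,-2,0,3,3,0,0,0]'; python3 st.py;python3 -m crank '[3,3,-3,0,0,3,3,-4,0,0,3,0,-4.5,0,0,3,0,-4.5,0,0,3,0,-4,0,0,3,0,-4,0,0,3,0,0,0,0]';  python3 - <<'E'
from h import *
for n in ("side","scene"):
    d=r.capture(n);im=d["color"];cv2.imwrite(f"pics/{n}8.png",im)
    print([(x["position"],x["score"]) for x in r.look_for(d,"print")])
    x0,y0=(110,120) if n=="side" else (200,140)
    im=cv2.resize(im[y0:y0+172,x0:x0+230],None,fx=3.4,fy=3.4)
    cv2.imwrite(f"pics/{n}8c.png",im)
E
```

```text
clock: 9.35
ee_pos: [0.44, 0.044, 0.2861]
tool_rot: [-3.134, 0.027, -3.047]
wrist_force: [-0.1, -0.9, 0.2]
gripper_width: 0.03
[-3.134  0.027 -3.047] [0.44   0.044  0.2861] [-0.1 -0.9  0.2]
M -216.2 -24.2
clock: 10.05
ee_pos: [0.3972, -0.2072, 0.2904]
tool_rot: [-3.127, 0.037, -3.042]
wrist_force: [0.6, 1.3, -0.9]
gripper_width: 0.0304
[([281.6, 211.0], 0.6), ([193.2, 200.6], 0.35)]
[([233.7, 249.3], 0.77), ([234.9, 212.1], 0.71)]
```

View pics/side8c.png

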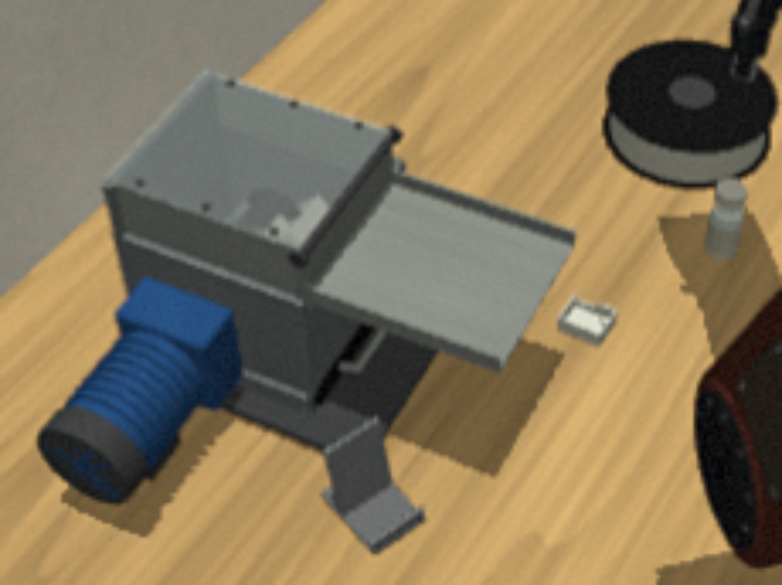

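View pics/scene8c.png

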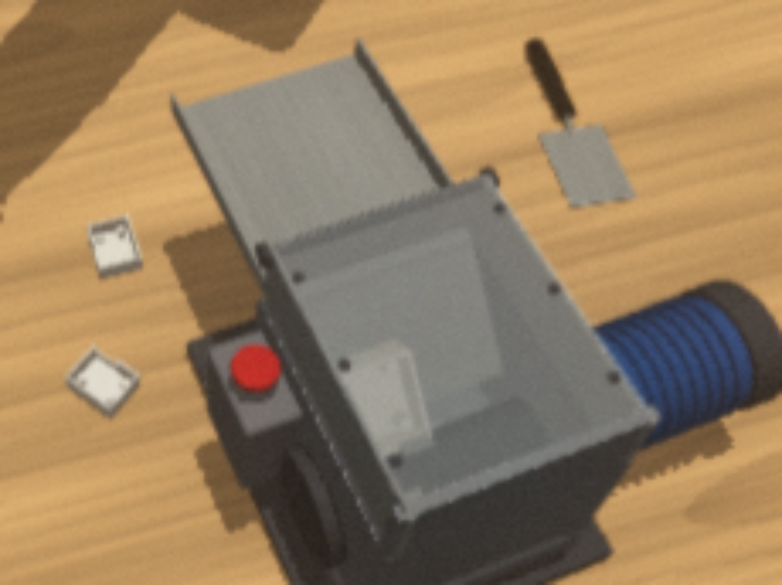

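```bash
python3 - <<'E'
from h import *
o=[]
for n,(x0,y0,x1,y1) in {"scene":(255,180,355,260),"side":(180,150,260,214)}.items():
    for k in (0,8): o.append(cv2.resize(cv2.imread(f"pics/{n}{k}.png")[y0:y1,x0:x1],(390,290),interpolation=cv2.INTER_CUBIC))
cv2.imwrite("pics/cmp.png",np.vstack([np.hstack(o[:2]),np.hstack(o[2:])]))
print(r.get_state()["qvel"].round(3))
E
```

```text
[ 0.015 -0.006  0.001 -0.002 -0.001 -0.001]
```

View pics/cmp.png

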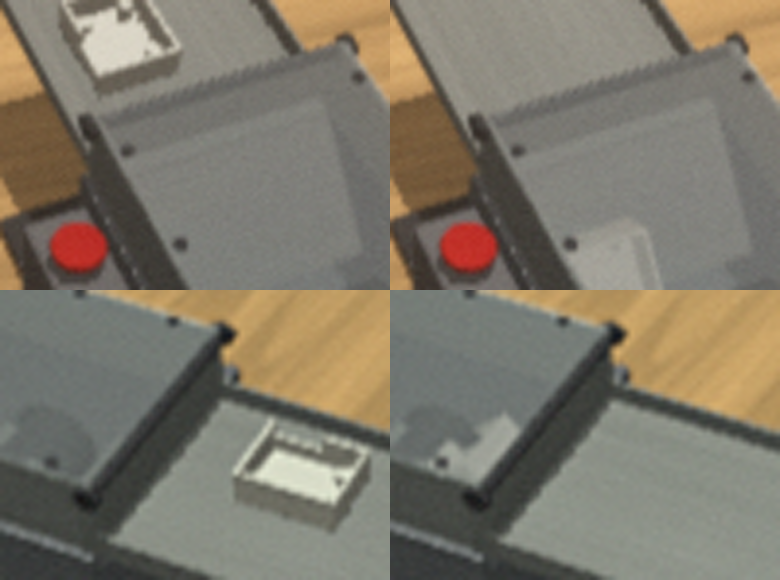

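The flap looks the same as at the start, hanging shut. The print lies inside the machine and the tray is empty. Handing in.

```bash
python3 -m crank '[3,0,0,0,0,3,0,0,0,0,3,0,0,0,0]'; python3 -c "
from h import *
print(r.sign_off(), r.get_state()['clock'])"
```

```text
clock: 10.55
ee_pos: [0.398, -0.2, 0.292]
tool_rot: [-3.126, 0.038, -3.034]
wrist_force: [0.0, -0.5, -0.6]
gripper_width: 0.0299
the job is handed in; nothing more can be done
the job is handed in; nothing more can be done
```

The print is in the granulator and the flap is shut behind it. I pushed it along the tray with the two upright fingertips, set 30 mm apart, until it passed the flap and slid down. I then drew the fingers back, raised them and moved the arm aside. The job was handed in at about 10.6 s.

**Last checks:**
- **Print:** both cameras show the tray empty and the print lying on the slide inside the hood.
- **Flap:** its area looks the same as in the first pictures, hanging shut. I checked this by eye only and took no measurement of the flap angle.
- **Forces:** every wrist force I read stayed within about 2 N.
- **Surroundings:** the neighbouring things I could see in the last pictures (both small cases, scraper, phone stand, glue pot and spool) look unmoved. The arm ended clear of everything.

**What went wrong:** on the first push the tool crept up about 15 mm, to about the height of the print's rim. I backed off, lowered it and pushed again. The tool also picked up a small tilt of about 0.03 rad, which did no harm. In the last side picture the print detector reported a weak second hit (0.35) on the granulator. I take that to be the print seen through the clear roof.

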